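# Check a cut length on the sprung rod gauge

## Task

Check the short pine offcut on the length gauge: stand the offcut upright on one of its small ends in the middle of the yellow pad and let go of it. Then take the black knob, pull the sprung rod up out of its tube until the lower edge of the red ring is level with the tube's mouth, and finish there, still gripping the knob and holding the rod steady at that mark against its spring, so that the red pointer can be compared with the offcut's top. Leave the mallet, tape measure and cork block alone.

Things in the scene. Friction and masses are not known exactly. Their poses are not given: they have to be found in the camera images.
- offcut: Pine offcut, 50 x 85 x 34 mm, about 0.07 kg, lying flat and loose on the bench. Origin at the centre of the 50 x 85 underside as it lies; x along its 50 mm width, y along its 85 mm length, z through its 34 mm thickness (up at the start). Upright means its y axis is vertical, either end up.
- offcut_mid (a point): Centre of the offcut's solid, 17 mm along its z from its origin; 42.5 mm from either small end.
- gauge: Length gauge fixed to the bench: a grey base plate 190 (x) x 110 (y) x 10 mm high, with an upright aluminium tube, 28 mm in diameter, whose foot is 48 mm in diameter (a dark collar 31 mm in diameter at its mouth), on the half of the plate that lies to the gauge's +x. Origin at the centre of the plate's underside, z up; the pad lies 40 mm to its -x, the tube's axis 45 mm to its +x.
- pad (a point): Centre of the yellow painted rectangle, 80 (x) x 64 (y) mm, on top of the gauge's plate, 10 mm above the bench; axes as the gauge's. The tube's axis is 85 mm to +x from here.
- tube_mouth (a point): Centre of the tube's upper mouth, on the axis of tube and rod, 120 mm above the bench. Does not move.
- rod (a joint): How far the steel rod (14 mm in diameter) is drawn up out of the tube, in m: 0 fully in (as at the start), 0.060 when the lower edge of the red ring (8 mm high, hidden inside the tube at first) is level with the mouth, 0.085 at the stop. It slides straight up. An inner spring pulls it back down with about 4 N at 0 and 9 N at the mark; let go, it slides home.
- pointer_tip (a point): Tip of the red pointer, a finger 4 mm thick fixed to the rod, that comes out of the slot in the tube and reaches 38 mm from the rod's axis towards the pad; 33 mm above the bench when the rod is in, 93 mm at the mark.
- pull_rod: The sprung rod with its black ribbed round pull knob at the upper end, an upright cylinder 24 mm in diameter and 40 mm high. Origin on the axis at the level of the tube's mouth when the rod is in; the knob spans 2 to 42 mm above its origin and rises with the rod.
- mallet: Wooden mallet, 236 mm long, head 82 mm, lying on the bench; leave alone.
- tape_measure: Yellow and black tape measure, 35 x 86 x 63 mm; leave alone.
- cork: Cork sanding block, 63 x 95 x 29 mm; leave alone.
Things that resemble listed ones, but are neither listed nor needed, are in the scene too. What is shaped like the offcut but turquoise is not meant.

How it is judged:
On the way:
1. the offcut stands upright, let go, in the middle of the pad, with the rod still in (angle between the y axis of offcut and the z axis of gauge, either way round below 0.08 rad and horizontal distance between offcut_mid and pad below 0.02 m and z of offcut_mid in the frame of pad between 0.038 and 0.047 m and linear speed of offcut below 0.02 m/s and contact force between each of the fingers, the arm and offcut below 0.05 N and value of joint rod below 0.01 m), for 0.2 s.
At the end, for the whole second after the job is handed in: The offcut stands on a small end (its length within 0.08 rad of upright), its middle within 20 mm of the pad's centre, on the plate and untouched; the rod is drawn out 60 mm, within 6 mm, at rest, and the fingers still grip the knob (over 2 N) (angle between the y axis of offcut and the z axis of gauge, either way round below 0.08 rad and horizontal distance between offcut_mid and pad below 0.02 m and z of offcut_mid in the frame of pad between 0.038 and 0.047 m and linear speed of offcut below 0.02 m/s and contact force between each of the fingers, the arm and offcut below 0.05 N and value of joint rod between 0.054 and 0.066 m and velocity of joint rod between -0.01 and 0.01 m/s and contact force between the fingers and pull_rod above 2 N); the arm keeps its last pose, push and grip.
It fails at once if the mallet is moved more than 25 mm (distance of mallet from where it was at the start of the episode above 0.025 m).
It fails at once if the tape measure is moved more than 25 mm (distance of tape_measure from where it was at the start of the episode above 0.025 m).
It fails at once if the cork block is moved more than 25 mm (distance of cork from where it was at the start of the episode above 0.025 m).
It also fails if it takes over 56 s, if anything falls off the work surface, if the arm or the gripper's body presses on something with over 40 N, if the wrist force passes 120 N, or if a joint passes its speed limit or range.

## Robot

A 7-joint arm with a two-finger parallel gripper is mounted at the origin on a cart in front of the work surface, level with it; the furniture and walls round the work are solid. World frame = base frame: x ahead of the robot, y to its left, z up, the work surface at z = 0. Lengths are in m, angles in rad, forces in N, time in s.
With the tool pointing down it reaches from about 0.425 to 1.025 m from the base axis. Payload 9.4 kg.
Tool frame: the origin (TCP) lies on the front face of the gripper's body, between the roots of the fingers; the fingertips stand 73 mm ahead of it and the grasp point (between the pads) lies 54 mm ahead of it (manip.grasp_offset is the distance from the TCP to the grasp point, in m); z points along the fingers, y is the line along which they close (so a half turn about z gives the same grasp; the last joint's range is limited). The gripper opens to 85 mm and grips with 20 to 120 N. Pads are 22 mm wide; open, the fingers measure 114 mm over their backs; the gripper's body (76 mm by 85 mm) begins 54 mm behind the grasp point. The pads swing forward as they close: fully open they stand 13 mm farther back than shut.
Start: joints at [1.176, 0.599, -0.003, 1.599, 0.002, 0.943, -0.08], TCP at [0.227, -0.689, 0.304] pointing down, gripper open.
Joint ranges: [-2.57, 2.57], [-0.35, 1.97], [-1.29, 1.29], [0.11, 2.56], [-1.05, 4.19], [0.11, 1.86], [-2.63, 2.63]. Speed limits (rad/s): [2.22, 2.22, 3.01, 3.01, 3.14, 3.14, 3.14].

## Interface

Orientations are given as a unit quaternion [w, x, y, z].
In Python, from plant import sense, get_image, finish_job, finder, manip gives the robot as it stands.
- The arm moves only by the tool arm_command, never from a script. Its argument "steps" is a list of rows, each a list of 7 numbers: the turn, a rotation vector about the world's x, y, z in degrees, then the shift along the world's x, y, z in mm, then the closure, from 0 (fully open) to 1 (shut). In form: [[ax, ay, az, dx, dy, dz, gripper], ...]. A call has 1 to 5 rows; each row shifts and turns the commanded pose from where the row before left it; what a row does not reach is not made up. A row lasts 1/10 s, in which the tool goes at most 50 mm and 8.59 degrees, less where a joint would pass 70% of its speed; a pose out of reach is approached as far as the arm can. A call is refused whole if a number of a shift passes 50 or a number of a turn 8.59, either way. A call with a gripper value outside its range is refused whole. The fingers move at their own pace and stop on an object; the grip force is fixed at half the most. Time passes only in rows, so rows that do not move let the fingers close. It gives the time, the measured TCP pose, the force, the opening and the grip force at its end, in the units of the state.
- sense(): the state, without advancing time (a new reading comes with each control period).
- get_image(name): name is "scene" or "top"; returns a dict with "color" (420x560x3 uint8, red, green, blue), "fx", "fy", "cx", "cy" (pixels), "dist" ([k1, k2, p1, p2, k3] as OpenCV has them; the pictures are not rectified), "world_from_camera" (4x4, takes a point from camera to world coordinates). Camera axes: x right, y down, z forward; pixel columns grow to the right and rows downward; lengths in m; the calibration is good to about 2 mm. A picture is of the moment at which its call begins. There is no depth.
- finish_job(): hands the job in; it is judged then, once.
Trained networks look in a picture, given as the dict that the camera call returned (one of the last four; its "shot" number tells which), for a name from the list of things; names that differ only in an ending like _2 or _b are one class to them, and where a whole thing is asked for, a point or a joint stands for the part that bears it (a point fixed in the world has none). Each returns a list of dicts, best first, with "conf" (0 to 1); they miss things now and then, are a little off and sometimes report something else, mostly with a low value. They report only what shows in the picture. A call takes as long as a camera call. They do not tell look-alikes from the thing itself.
- finder.look_for(label, picture): "extent" ([left, top, right, bottom] as shares, 0 to 1, of the picture: columns of its width, rows of its height, round what is visible of it).
- finder.trace(label, picture): "region" (420x560 bool, what is visible of it) and "extent" ([left, top, right, bottom] as shares, 0 to 1, of the picture: columns of its width, rows of its height, round what is visible of it).
- finder.spot_point(label, picture): "at" ([column, row] as shares, 0 to 1, of the picture: columns of its width, rows of its height: a listed point, or the origin of a listed thing).
The state is a dict: "time_s": time; "joint_positions": joint angles; "dq": joint speeds; "tau": joint torques, N m; "tool_pos": TCP position; "eef_rot": TCP orientation; "wrist_force": force on the tool from outside, world axes, zero at the start; "wrist_torque": the same for the moment, N m; "opening": finger opening in m; "grip_force": force on a finger pad.
Only numpy, scipy, OpenCV 4.12 (cv2) and the standard library are available. Lean on these libraries where they do the work, as an engineer would, in place of code of your own. Each camera call takes 0.05 s, during which the arm holds its last target. There are 200 camera calls.

## Working session

There is one attempt and no reset: what is moved stays moved. The work goes in short steps, Python scripts to look and compute and a tool call to move; the robot and the scene stay as the last step left them, time stands still between calls to the robot, and variables do not carry over. Pictures are saved under pics/ and viewed, at most 10 in all, crops included, and the job is handed in when it is done.

Besides the shell and the picture viewer there is one more tool, called after "Emit:" by a JSON object that holds its "name" and its "arguments", one argument or row to a line. arm_command: Moves the arm, as the interface text tells. Its arguments: {"type":"object","properties":{"steps":{"type":"array","items":{"type":"array","items":{"type":"number"}}}},"required":["steps"]}

```bash
mkdir -p pics; ls; cat > h.py <<'E'
import numpy as np,cv2
from plant import sense,get_image,finish_job,finder,manip
def ray(p,uv):
    K=np.array([[p["fx"],0,p["cx"]],[0,p["fy"],p["cy"]],[0,0,1.]])
    n=cv2.undistortPoints(np.array(uv,float).reshape(-1,1,2),K,np.array(p["dist"],float)).reshape(-1,2)
    T=np.array(p["world_from_camera"]); d=np.c_[n,np.ones(len(n))]@T[:3,:3].T
    return T[:3,3],d
def at_z(p,uv,z):
    o,d=ray(p,uv); return o+d*((z-o[2])/d[:,2])[:,None]
def proj(p,X):
    T=np.linalg.inv(np.array(p["world_from_camera"]));K=np.array([[p["fx"],0,p["cx"]],[0,p["fy"],p["cy"]],[0,0,1.]])
    r,_=cv2.Rodrigues(T[:3,:3]);return cv2.projectPoints(np.array(X,float).reshape(-1,1,3),r,T[:3,3],K,np.array(p["dist"],float))[0].reshape(-1,2)
def save(p,n,box=None,s=1):
    c=p["color"][:,:,::-1]
    if box: c=c[box[1]:box[3],box[0]:box[2]]
    cv2.imwrite("pics/"+n,cv2.resize(c,None,fx=s,fy=s,interpolation=cv2.INTER_CUBIC))
E
python3 - <<'E'
from h import *
s=sense();print(s)
P={n:get_image(n) for n in("scene","top")}
cv2.imwrite("pics/a.png",cv2.resize(np.hstack([P[n]["color"][:,:,::-1] for n in P]),(800,300),interpolation=cv2.INTER_AREA))
save(P["top"],"top.png",s=1.4)
for n,p in P.items():
    print(n,np.round(p["world_from_camera"],3).tolist())
    for l in("offcut","pull_rod","gauge","mallet","cork","tape_measure"):
        for r in finder.look_for(l,p)[:3]: print(l,round(r["conf"],2),np.round(np.array(r["extent"])*[560,420,560,420]))
    for l in("offcut","pad","tube_mouth","gauge"):
        for r in finder.spot_point(l,p)[:3]: print("pt",l,round(r["conf"],2),np.round(np.array(r["at"])*[560,420],1))
E
```

```text
pics
{'time_s': 0.0, 'joint_positions': array([ 1.17627018,  0.60014377, -0.00253227,  1.60011544,  0.00180392,
        0.94286695, -0.0797807 ]), 'dq': array([ 1.72027499e-03,  4.34254274e-04,  4.04076751e-04,  7.78962251e-04,
        8.35032783e-04, -3.10483321e-04, -9.42078947e-06]), 'tau': array([-1.16499657e-03, -7.76465607e+01,  1.56448681e+00, -2.58015400e+01,
        1.23270074e-02,  8.99382838e-03, -4.91525225e-05]), 'tool_pos': array([ 0.22644539, -0.68836797,  0.3030087 ]), 'eef_rot': array([-7.40600522e-04,  9.87393957e-01,  1.58280092e-01, -1.94681600e-04]), 'wrist_force': array([-0.85345743, -0.40961154, -0.08713518]), 'wrist_torque': array([-0.00069955, -0.05562473,  0.03833227]), 'grip_force': 0.0, 'opening': 0.08519946645836766}
scene [[-0.59, -0.451, 0.669, -0.307], [-0.807, 0.335, -0.487, 0.774], [-0.005, -0.827, -0.562, 0.827], [0.0, 0.0, 0.0, 1.0]]
offcut 0.75 [273. 264. 298. 305.]
offcut 0.73 [209. 263. 245. 303.]
offcut 0.58 [166. 293. 204. 323.]
pull_rod 0.64 [267. 175. 277. 189.]
pull_rod 0.54 [246. 174. 309. 258.]
gauge 0.71 [247. 175. 312. 259.]
mallet 0.92
[... 202 characters left out ...]
.7 287.3]
pt pad 0.87 [282.2 241.8]
pt tube_mouth 0.7 [271.1 186.8]
pt gauge 0.87 [277.5 231.4]
top [[-0.022, -0.989, 0.147, 0.348], [-1.0, 0.024, 0.012, 0.159], [-0.016, -0.147, -0.989, 1.455], [0.0, 0.0, 0.0, 1.0]]
offcut 0.93 [157. 225. 191. 253.]
offcut 0.66 [204. 217. 224. 251.]
offcut 0.59 [242. 246. 273. 285.]
pull_rod 0.58 [294. 163. 302. 173.]
gauge 0.57 [272. 160. 319. 233.]
gauge 0.43 [294. 165. 303. 177.]
mallet 0.75 [356. 160. 437. 209.]
cork 0.56 [181. 160. 219. 197.]
tape_measure 0.72 [349. 206. 375. 235.]
pt offcut 0.96 [258.4 268.2]
pt offcut 0.94 [216.3 232.7]
pt offcut 0.93 [175.7 239.7]
pt pad 0.59 [294.6 210. ]
pt tube_mouth 0.85 [295.4 167.6]
pt gauge 0.67 [296.8 195. ]
```

View pics/top.png

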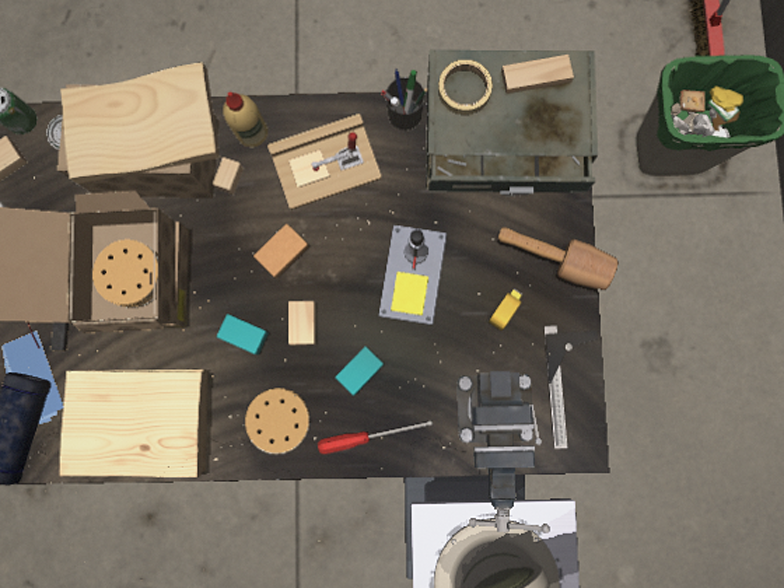

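```bash
python3 - <<'E'
from h import *
p=get_image("scene");save(p,"sc.png",(150,160,400,330),3.2)
E
```

```text
(no output)
```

View pics/sc.png

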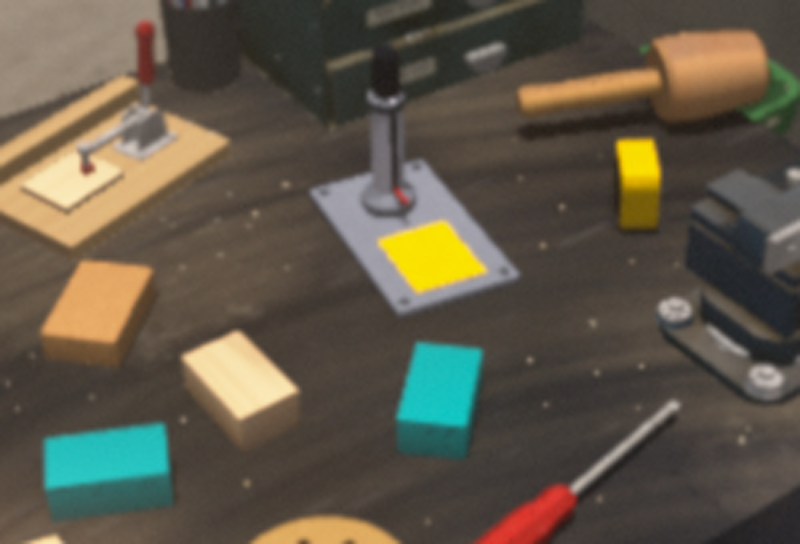

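```bash
python3 - <<'E'
from h import *
print([a for a in dir(manip) if a[0]!='_'],manip.grasp_offset)
t=get_image("top");s=get_image("scene")
print(t["fx"],s["fx"])
for p,c in((t,(214,230)),(s,(226,285))):
    r=min(finder.trace("offcut",p),key=lambda r:np.hypot(*((np.argwhere(r["region"]).mean(0)[::-1])-c)))
    m=r["region"].astype(np.uint8);print(r["conf"],m.sum())
    cn=max(cv2.findContours(m,0,2)[0],key=len)
    print("quad/hull",cv2.approxPolyDP(cv2.convexHull(cn),2,True).reshape(-1,2).tolist())
    if p is t:
        R=cv2.minAreaRect(cn);w=at_z(p,cv2.boxPoints(R),.034);print("top rect",w[:,:2].round(4).tolist(),w.mean(0).round(4))
for n,p,c in(("t",t,(294,210)),("s",s,(282,242))):
    h=cv2.cvtColor(p["color"],cv2.COLOR_RGB2HSV)
    m=cv2.inRange(h,(24,130,120),(36,255,255));k,l,st,ce=cv2.connectedComponentsWithStats(m)
    i=l[c[1],c[0]];cn=max(cv2.findContours((l==i).astype(np.uint8),0,2)[0],key=len)
    b=cv2.boxPoints(cv2.minAreaRect(cn)) if n=="t" else cv2.approxPolyDP(cv2.convexHull(cn),3,True).reshape(-1,2)
    w=at_z(p,b,.01);print(n,"pad",st[i],w[:,:2].round(4).tolist(),at_z(p,ce[i],.01).round(4))
print("mouth",at_z(t,(295.4,167.6),.12),at_z(s,(271.1,186.8),.12))
print("cork",at_z(t,[[181,160],[219,197]],.03))
E
```

```text
['PlanningError', 'grasp_offset'] 0.0539
518.3972233762061 505.3007833565211
0.89 588
quad/hull [[207, 216], [223, 216], [226, 234], [223, 245], [206, 244]]
top rect [[0.5505, 0.3923], [0.5491, 0.3367], [0.4658, 0.3372], [0.4671, 0.3924]] [0.5081 0.3646 0.034 ]
0.82 802
quad/hull [[222, 264], [242, 284], [242, 291], [229, 299], [225, 299], [208, 280], [208, 271]]
t pad [280 195  26  30 608] [[0.532, 0.1901], [0.6082, 0.1769], [0.5968, 0.1142], [0.5208, 0.128]] [[0.5643 0.1524 0.01  ]]
s pad [269 229  32  22 416] [[0.5256, 0.1297], [0.5364, 0.1867], [0.6069, 0.1729], [0.5985, 0.1154]] [[0.5657 0.1519 0.01  ]]
mouth [[0.65853435 0.14200531 0.12      ]] [[0.65896905 0.1269414  0.12      ]]
cork [[0.71003472 0.4640411  0.03      ]
 [0.60095666 0.35651207 0.03      ]]
```

```bash
cat >> h.py <<'E'
def box_fit(obs,x0):
    from scipy.optimize import minimize
    C=np.array([[a,b,c] for a in(-.025,.025) for b in(-.0425,.0425) for c in(0,.034)])
    ms=[(p,cv2.resize(m.astype(np.uint8),None,fx=4,fy=4,interpolation=cv2.INTER_NEAREST)) for p,m in obs]
    def cost(x):
        a=x[2];R=np.array([[np.cos(a),-np.sin(a),0],[np.sin(a),np.cos(a),0],[0,0,1]]);W=C@R.T+[x[0],x[1],0];e=0
        for p,m in ms:
            q=np.zeros_like(m);cv2.fillConvexPoly(q,cv2.convexHull(((proj(p,W)+.5)*4).astype(np.int32)),1)
            e+=1-(q&m).sum()/(q|m).sum()
        return e
    r=minimize(cost,x0,method="Nelder-Mead",options=dict(initial_simplex=np.array(x0)+np.array([[0,0,0],[.01,0,0],[0,.01,0],[0,0,.15]])))
    return r.x,r.fun
E
python3 - <<'E'
from h import *
t=get_image("top");s=get_image("scene");o=[]
for p,c in((t,(214,230)),(s,(226,285))):
    r=min(finder.trace("offcut",p),key=lambda r:np.hypot(*((np.argwhere(r["region"]).mean(0)[::-1])-c)))
    o.append((p,r["region"]))
for z in([.508,.365,0],[.508,.365,-.1]): print(box_fit(o,z),box_fit(o[:1],z),box_fit(o[1:],z))
E
```

```text
(array([0.50908818, 0.36805447, 1.57283934]), np.float64(0.14071052940566298)) (array([0.50948759, 0.36846232, 1.59829539]), np.float64(0.0702627388535032)) (array([ 0.50878084,  0.36735041, -1.59719878]), np.float64(0.06615559341283361))
(array([ 0.50904392,  0.36808413, -1.57014808]), np.float64(0.14035696705329082)) (array([ 0.50996802,  0.36831087, -1.56320906]), np.float64(0.0650089874176153)) (array([ 0.50894015,  0.3665345 , -1.57226325]), np.float64(0.06800367205705815))
```

Emit:
{"name": "arm_command", "arguments": {
  "steps": [
    [0, 0, 0, 40, 50, 0, 0],
    [0, 0, 0, 40, 50, 0, 0],
    [0, 0, 0, 40, 50, 0, 0],
    [0, 0, 0, 40, 50, 0, 0],
    [0, 0, 0, 40, 50, 0, 0]
  ]
}}

```text
time_s: 2.05
tool_pos: [0.3837, -0.4919, 0.3041]
eef_rot: [0.0, 0.987, 0.158, 0.0]
wrist_force: [0.0, -0.5, 1.1]
opening: 0.0851
grip_force: 0.0
```

Emit:
{"name": "arm_command", "arguments": {
  "steps": [
    [0, 0, 0, 40, 50, 0, 0],
    [0, 0, 0, 30, 50, 0, 0],
    [0, 0, 0, 0, 50, 0, 0],
    [0, 0, 0, 0, 50, 0, 0],
    [0, 0, 0, 0, 50, 0, 0]
  ]
}}

```text
time_s: 2.55
tool_pos: [0.4396, -0.2596, 0.304]
eef_rot: [0.0, 0.987, 0.158, 0.0]
wrist_force: [0.9, -0.2, -0.2]
opening: 0.0856
grip_force: 0.0
```

Emit:
{"name": "arm_command", "arguments": {
  "steps": [
    [0, 0, -5, 0, 50, 0, 0],
    [0, 0, -5, 0, 50, 0, 0],
    [0, 0, -5, 0, 50, 0, 0],
    [0, 0, -3, 0, 50, 0, 0],
    [0, 0, 0, 0, 50, 0, 0]
  ]
}}

```text
time_s: 3.05
tool_pos: [0.4395, -0.0096, 0.3042]
eef_rot: [-0.0, 1.0, 0.001, 0.001]
wrist_force: [0.8, 0.3, 0.8]
opening: 0.0854
grip_force: 0.0
```

Emit:
{"name": "arm_command", "arguments": {
  "steps": [
    [0, 0, 0, 15, 45, 0, 0],
    [0, 0, 0, 15, 45, 0, 0],
    [0, 0, 0, 15, 45, 0, 0],
    [0, -8, 0, 10, 25, 0, 0],
    [0, -8, 0, 0, 0, 0, 0]
  ]
}}

```text
time_s: 3.55
tool_pos: [0.4968, 0.1532, 0.3044]
eef_rot: [-0.002, 0.99, 0.004, 0.143]
wrist_force: [-0.4, -2.5, -0.7]
opening: 0.0855
grip_force: 0.0
```

Emit:
{"name": "arm_command", "arguments": {
  "steps": [
    [0, -8, 0, 0, 0, 0, 0],
    [0, -8, 0, 0, 0, 0, 0],
    [0, -8, 0, 0, 0, 0, 0],
    [0, -8, 0, 0, 0, 0, 0],
    [0, -8, 0, 0, 0, 0, 0]
  ]
}}

```text
time_s: 4.05
tool_pos: [0.512, 0.1588, 0.3573]
eef_rot: [0.025, 0.952, -0.006, 0.305]
wrist_force: [0.8, 0.5, -0.1]
opening: 0.0853
grip_force: 0.0
```

```bash
python3 - <<'E'
from h import *
print(sense()["joint_positions"].round(3))
E
```

```text
[-1.307  0.298  0.946  2.325  0.607  0.111 -2.621]
```

```bash
cat > rec.py <<'E'
from h import *
import json
s=sense();d=[s[k].tolist() for k in("joint_positions","tool_pos","eef_rot")]
open("log.jsonl","a").write(json.dumps(d)+"\n");print(s["joint_positions"].round(3),s["tool_pos"].round(4),s["eef_rot"].round(3))
E
echo '[[1.17627018,0.60014377,-0.00253227,1.60011544,0.00180392,0.94286695,-0.0797807],[0.22644539,-0.68836797,0.3030087],[-7.40600522e-04,0.987393957,0.158280092,-1.946816e-04]]'>log.jsonl
python3 rec.py
```

```text
[-1.307  0.298  0.946  2.325  0.607  0.111 -2.621] [0.512  0.1588 0.3573] [ 0.025  0.952 -0.006  0.305]
```

Emit:
{"name": "arm_command", "arguments": {
  "steps": [
    [0, 8, 0, 0, 0, 0, 0],
    [0, 8, 0, 0, 0, 0, 0],
    [0, 8, 0, 0, 0, 0, 0],
    [0, 8, 0, 0, 0, 0, 0],
    [0, 3, 0, 0, 0, 0, 0]
  ]
}}

```text
time_s: 4.55
tool_pos: [0.5194, 0.1545, 0.3515]
eef_rot: [0.034, 0.995, -0.004, 0.094]
wrist_force: [1.4, -1.6, -0.9]
opening: 0.0857
grip_force: 0.0
```

```bash
python3 rec.py
```

```text
[-0.667  0.284  0.262  2.063  0.108  0.663 -2.078] [0.5194 0.1545 0.3515] [ 0.034  0.995 -0.004  0.094]
```

Emit:
{"name": "arm_command", "arguments": {
  "steps": [
    [0, 0, 8, 0, 0, 0, 0],
    [0, 0, 8, 0, 0, 0, 0],
    [0, 0, 8, 0, 0, 0, 0],
    [0, 0, 8, 0, 0, 0, 0],
    [0, 0, 8, 0, 0, 0, 0]
  ]
}}

```text
time_s: 5.05
tool_pos: [0.5182, 0.1543, 0.3506]
eef_rot: [0.001, 0.935, 0.34, 0.102]
wrist_force: [-0.5, -0.9, -0.3]
opening: 0.0852
grip_force: 0.0
```

Emit:
{"name": "arm_command", "arguments": {
  "steps": [
    [0, 0, 8, 0, 0, 0, 0],
    [0, 0, 8, 0, 0, 0, 0],
    [0, 0, 8, 0, 0, 0, 0],
    [0, 0, 8, 0, 0, 0, 0],
    [0, 0, 8, 0, 0, 0, 0]
  ]
}}

```text
time_s: 5.55
tool_pos: [0.5183, 0.1542, 0.3506]
eef_rot: [-0.034, 0.763, 0.639, 0.096]
wrist_force: [0.9, 0.2, -0.2]
opening: 0.0854
grip_force: 0.0
```

```bash
python3 rec.py
```

```text
[-0.124  0.295 -0.265  2.037 -0.081  0.659 -0.489] [0.5183 0.1542 0.3506] [-0.034  0.763  0.639  0.096]
```

Emit:
{"name": "arm_command", "arguments": {
  "steps": [
    [0, 0, 8, 0, 40, 0, 0],
    [0, 0, 8, 0, 40, 0, 0],
    [0, 0, 8, 0, 40, 0, 0],
    [0, 0, 8, 0, 40, 0, 0],
    [0, 0, 8, 0, 40, 0, 0]
  ]
}}

```text
time_s: 6.05
tool_pos: [0.5183, 0.3556, 0.3505]
eef_rot: [-0.065, 0.498, 0.861, 0.079]
wrist_force: [0.4, -0.1, -0.1]
opening: 0.0857
grip_force: 0.0
```

```bash
python3 rec.py
```

```text
[-0.295  0.45  -0.464  1.81   0.03   0.817 -0.205] [0.5183 0.3556 0.3505] [-0.065  0.498  0.861  0.079]
```

Emit:
{"name": "arm_command", "arguments": {
  "steps": [
    [0, 8, 8, 0, 0, 0, 0],
    [0, 8, 8, 0, 0, 0, 0],
    [0, 8, 8, 0, 0, 0, 0],
    [0, 8, 8, 0, 0, 0, 0],
    [0, 8, 8, 0, 0, 0, 0]
  ]
}}

```text
time_s: 6.55
tool_pos: [0.5192, 0.3537, 0.3506]
eef_rot: [-0.305, 0.262, 0.913, -0.074]
wrist_force: [-0.4, 0.8, -0.8]
opening: 0.0854
grip_force: 0.0
```

```bash
python3 rec.py
```

```text
[-0.195  0.714 -0.637  1.497 -0.06   1.49   0.232] [0.5192 0.3537 0.3506] [-0.305  0.262  0.913 -0.074]
```

```bash
cat > kin.py <<'E'
import numpy as np,json,itertools
from scipy.spatial.transform import Rotation as Ro
def chain(q,s):
    out=[Ro.identity()]
    for i in range(7): out.append(out[-1]*Ro.from_rotvec(np.eye(3)[2 if i%2==0 else 1]*s[i]*q[i]))
    return out
if __name__=="__main__":
    L=[json.loads(l) for l in open("log.jsonl")]
    q2r=lambda r:Ro.from_quat([r[1],r[2],r[3],r[0]])
    res=[]
    for s in itertools.product((1,-1),repeat=7):
        T=[chain(l[0],s)[-1].inv()*q2r(l[2]) for l in L]
        # allow base yaw
        for b in (0,):
            e=max((T[0].inv()*t).magnitude() for t in T); res.append((e,s,T[0].as_matrix().round(3).tolist()))
    res.sort(key=lambda r:r[0])
    for r in res[:4]:print(r)
    s=res[0][1];A=[];y=[]
    for l in L:
        C=chain(l[0],s);A.append(np.hstack([C[0].as_matrix()[:,2:]]+[C[i].as_matrix() for i in range(1,8)]));y.append(l[1])
    A=np.vstack(A);y=np.hstack(y);x=np.linalg.solve(A.T@A+1e-5*np.eye(A.shape[1]),A.T@y)
    print(x[0].round(3),x[1:].reshape(7,3).round(3),abs(A@x-y).max())
    A2=A[:,[0,6,12,3*5,3*6,20,21]] 
E
python3 kin.py
```

```text
(3.456704051807143e-09, (-1, 1, -1, 1, -1, 1, -1), [[0.0, -1.0, -0.0], [1.0, 0.0, -0.0], [0.0, -0.0, 1.0]])
(1.2126523814408336, (-1, 1, -1, 1, 1, 1, -1), [[0.002, -1.0, -0.0], [1.0, 0.002, -0.003], [0.003, -0.0, 1.0]])
(1.275282572282377, (-1, -1, -1, -1, -1, -1, -1), [[0.0, -1.0, 0.003], [1.0, -0.0, -0.0], [0.0, 0.003, 1.0]])
(1.2984136074933235, (-1, 1, 1, 1, 1, 1, -1), [[0.006, -1.0, -0.0], [1.0, 0.006, -0.0], [0.0, -0.0, 1.0]])
0.142 [[ 0.001 -0.015  0.142]
 [-0.001 -0.015  0.323]
 [ 0.    -0.013  0.323]
 [-0.    -0.013  0.221]
 [-0.    -0.     0.221]
 [-0.    -0.     0.127]
 [-0.    -0.     0.127]] 2.4957868466457533e-05
```

```bash
cat > ik.py <<'E'
import numpy as np
from scipy.optimize import least_squares
from scipy.spatial.transform import Rotation as Ro
from kin import chain
S=(-1,1,-1,1,-1,1,-1);RT=Ro.from_matrix([[0,-1,0],[1,0,0],[0,0,1]])
lo=np.array([-2.57,-.35,-1.29,.11,-1.05,.11,-2.63]);hi=np.array([2.57,1.97,1.29,2.56,4.19,1.86,2.63])
def fk(q):
    C=chain(q,S);p=np.array([0,0,.284])+C[2].apply([0,-.028,.646])+C[4].apply([0,-.026,.442])+C[6].apply([0,0,.254])
    return p,C[7]*RT,C
def ori(phi,al,half=0):
    # tool z at tilt phi from down, pointing towards azimuth al; y horizontal (closing axis)
    z=np.array([np.sin(phi)*np.cos(al),np.sin(phi)*np.sin(al),-np.cos(phi)]);y=np.array([-np.sin(al),np.cos(al),0])*(1 if half else -1)
    return Ro.from_matrix(np.c_[np.cross(y,z),y,z])
def solve(g,R,q0,reg=.01):
    t=np.array(g)-.054*R.as_matrix()[:,2]; mid=(lo+hi)/2;w=hi-lo
    f=lambda q:np.r_[(fk(q)[0]-t)*10,(fk(q)[1]*R.inv()).as_rotvec()*3,reg*(q-q0)/w]
    r=least_squares(f,np.clip(q0,lo+.03,hi-.03),bounds=(lo+.02,hi-.02),max_nfev=60)
    q=r.x;p,RR,C=fk(q);return np.linalg.norm(p-t),(RR*R.inv()).magnitude(),q
E
python3 - <<'E'
from ik import *
import json
for l in open("log.jsonl"):
    l=json.loads(l);print(np.abs(fk(l[0])[0]-l[1]).max().round(4),end=" ")
rng=np.random.default_rng(0);print()
for phi in(50,70,90):
  for al in range(-180,180,30):
    out=[]
    for h in(0,1):
      R=ori(np.radians(phi),np.radians(al),h)
      for k in range(8):
        e,a,q=solve([.565,.152,.08],R,lo+(hi-lo)*rng.uniform(.1,.9,7))
        if e<2e-3 and a<.01: out.append((np.min(np.minimum(q-lo,hi-q)),h,q.round(2).tolist(),fk(q)[2]))
    if out:
        o=max(out,key=lambda o:o[0]);print(phi,al,len(out),round(o[0],2),o[1],o[2])
    else: print(phi,al,"none")
E
```

```text
0.0022 0.0025 0.0019 0.0025 0.0021 0.0021 
50 -180 7 0.36 1 [-0.1, 1.02, -0.28, 1.47, -0.03, 1.5, -1.91]
50 -150 13 0.36 0 [-0.52, 1.02, 0.22, 1.49, -0.03, 1.5, 1.79]
50 -120 13 0.56 1 [-0.76, 1.01, 0.37, 1.63, 0.15, 1.3, -1.05]
50 -90 10 0.72 1 [-0.83, 0.92, 0.24, 1.84, 0.57, 1.05, -1.08]
50 -60 13 0.48 1 [-0.46, 0.89, -0.47, 2.08, 1.3, 1.27, -1.43]
50 -30 12 0.22 1 [-0.16, 1.03, -0.93, 2.34, 1.79, 1.61, -1.36]
50 0 10 0.02 1 [0.1, 1.14, -1.11, 2.54, 2.26, 1.66, -0.96]
50 30 12 0.02 1 [0.49, 1.22, -1.23, 2.54, 2.6, 1.21, -0.33]
50 60 7 0.22 1 [0.56, 0.99, -0.85, 2.34, 3.43, 0.4, -0.67]
50 90 14 0.25 0 [0.58, 1.0, -0.82, 2.07, -0.63, 0.36, 0.64]
50 120 9 0.52 0 [0.45, 1.04, -0.77, 1.8, -0.19, 0.86, 0.54]
50 150 11 0.59 0 [0.17, 1.02, -0.51, 1.59, -0.15, 1.27, 0.88]
70 -180 8 0.02 0 [-0.08, 1.19, -0.32, 1.3, -0.09, 1.84, 1.2]
70 -150 12 0.02 1 [-0.62, 1.22, 0.42, 1.33, -0.08, 1.84, -1.2]
70 -120 12 0.32 1 [-0.97, 1.3, 0.79, 1.5, -0.0, 1.54, -0.76]
70 -90 13 0.68 1 [-1.06, 1.16, 0.55, 1.75, 0.45, 1.18, -0.96]
70 -60 12 0.5 0 [-0.86, 1.01, 0.0, 2.06, 1.21, 1.24, 1.64]
70 -30 11 0.19 0 [
[... 183 characters left out ...]
 120 13 0.51 0 [0.51, 1.21, -0.78, 1.7, -0.37, 1.08, 0.72]
70 150 12 0.32 0 [0.33, 1.27, -0.81, 1.43, -0.08, 1.54, 0.69]
90 -180 none
90 -150 none
90 -120 12 0.08 1 [-0.94, 1.43, 0.73, 1.39, 0.17, 1.78, -0.8]
90 -90 13 0.45 1 [-1.22, 1.46, 0.84, 1.68, 0.33, 1.28, -0.78]
90 -60 12 0.56 0 [-1.2, 1.29, 0.47, 2.0, 1.03, 1.13, 1.7]
90 -30 11 0.23 1 [-1.02, 1.28, 0.12, 2.33, 1.68, 1.49, -2.05]
90 0 none
90 30 7 0.02 1 [0.74, 1.95, -1.23, 2.54, 3.6, 1.32, 0.13]
90 60 6 0.06 1 [0.92, 1.65, -1.1, 2.29, 4.13, 0.49, -0.66]
90 90 7 0.22 0 [0.85, 1.54, -1.07, 1.95, -0.61, 0.64, 0.89]
90 120 6 0.44 0 [0.47, 1.33, -0.65, 1.62, -0.61, 1.35, 0.93]
90 150 10 0.11 0 [0.35, 1.45, -0.87, 1.33, -0.21, 1.75, 0.65]
```

```bash
cat > plan.py <<'E'
from ik import *
from scipy.spatial.transform import Slerp
import json
q0=np.array(json.loads(open("log.jsonl").readlines()[-1])[0])
r=np.radians
def go(q,g1,R1,n=14):
    p,R,_=fk(q);g0=p+.054*R.as_matrix()[:,2]
    dR=(R1*R.inv()).as_rotvec();worst=(9,0)
    for k in range(1,n+1):
        e,a,q=solve(g0+(np.array(g1)-g0)*k/n,Ro.from_rotvec(dR*k/n)*R,q,.03)
        m=np.min(np.minimum(q-lo,hi-q)); 
        if e>3e-3 or a>.02: return q,-1,np.linalg.norm(dR)
        worst=min(worst,(m,k))
    return q,worst[0],np.linalg.norm(dR)
if __name__=="__main__":
  for tilt in(10,20):
   for ex in(1,-1):
    for h in(0,1):
      aref=0 if ex>0 else np.pi
      Rg=ori(r(-tilt),aref,h);Rp=ori(r(90-tilt),r(-100),h);Rd=ori(0,r(-100),h)
      G=[.509+.018*ex,.368,.024];q=q0;o=[]
      for g,R in(([G[0],G[1],.2],Rg),(G,Rg),([G[0],G[1],.25],Rg),([.565,.2,.25],Rd),([.565,.16,.2],Rp),([.565,.155,.0705],Rp)):
        q,m,d=go(q,g,R);o.append((round(m,2),round(d,2)))
      print(tilt,ex,h,o,q.round(2))
E
python3 plan.py
```

```text
10 1 0 [(np.float64(0.31), np.float64(2.6)), (np.float64(0.24), np.float64(0.0)), (np.float64(0.25), np.float64(0.0)), (-1, np.float64(1.75)), (-1, np.float64(1.45)), (-1, np.float64(1.39))] [-1.15  0.87  1.27  1.95 -0.86  1.06 -2.61]
10 1 1 [(np.float64(0.4), np.float64(0.72)), (np.float64(0.52), np.float64(0.0)), (np.float64(0.51), np.float64(0.0)), (np.float64(0.53), np.float64(1.75)), (np.float64(0.07), np.float64(1.4)), (np.float64(0.08), np.float64(0.0))] [-0.69  1.18 -0.02  1.57  0.7   1.71 -1.34]
10 -1 0 [(np.float64(0.41), np.float64(0.98)), (np.float64(0.43), np.float64(0.0)), (np.float64(0.42), np.float64(0.0)), (np.float64(0.31), np.float64(1.41)), (np.float64(0.02), np.float64(1.4)), (np.float64(0.03), np.float64(0.0))] [-0.64  1.18 -0.12  1.57  0.74  1.76  1.75]
10 -1 1 [(np.float64(0.02), np.float64(2.63)), (np.float64(0.02), np.float64(0.0)), (np.float64(0.04), np.float64(0.0)), (np.float64(0.35), np.float64(1.41)), (np.float64(0.23), np.float64(1.4)), (np.float64(0.24), np.float64(0.0))] [-0.87  1.21  0.3   1.59  0.54  1.55 -1.14]
20 1 0 [(np.float64(0.39), np.float6
[... 318 characters left out ...]
, (np.float64(0.57), np.float64(1.77)), (np.float64(0.17), np.float64(1.22)), (np.float64(0.18), np.float64(0.0))] [-0.64  1.1  -0.09  1.62  0.69  1.59 -1.35]
20 -1 0 [(np.float64(0.42), np.float64(1.13)), (np.float64(0.4), np.float64(0.0)), (np.float64(0.41), np.float64(0.0)), (np.float64(0.27), np.float64(1.43)), (np.float64(0.07), np.float64(1.22)), (np.float64(0.08), np.float64(0.0))] [-0.53  1.11 -0.28  1.61  0.78  1.7   1.69]
20 -1 1 [(np.float64(0.02), np.float64(2.65)), (-1, np.float64(0.0)), (np.float64(0.03), np.float64(0.02)), (np.float64(0.28), np.float64(1.43)), (np.float64(0.36), np.float64(1.22)), (np.float64(0.37), np.float64(0.0))] [-0.88  1.13  0.33  1.64  0.47  1.39 -1.1 ]
```

```bash
cat > d.py <<'E'
# usage: d.py gx gy gz tilt_deg az_deg half : total turn (deg) and TCP shift (mm) to there
import sys
from h import *; from ik import *
a=[float(v) for v in sys.argv[1:7]]
s=sense();w=s["eef_rot"];R=Ro.from_quat([w[1],w[2],w[3],w[0]])
T=ori(np.radians(a[3]),np.radians(a[4]),a[5])
print("turn",np.degrees((T*R.inv()).as_rotvec()).round(1),"shift",((np.array(a[:3])-.054*T.as_matrix()[:,2]-s["tool_pos"])*1000).round(1),"q",s["joint_positions"].round(2),"grip",s["opening"].round(4),s["grip_force"],s["wrist_force"].round(1),s["time_s"])
E
python3 d.py .527 .368 .15 -20 0 1
```

```text
Traceback (most recent call last):
  File "d.py", line 7, in <module>
    print("turn",np.degrees((T*R.inv()).as_rotvec()).round(1),"shift",((np.array(a[:3])-.054*T.as_matrix()[:,2]-s["tool_pos"])*1000).round(1),"q",s["joint_positions"].round(2),"grip",s["opening"].round(4),s["grip_force"],s["wrist_force"].round(1),s["time_s"])
                                                                                                                                                                                       ^^^^^^^^^^^^^^^^^^
AttributeError: 'float' object has no attribute 'round'
```

```bash
sed -i 's/s\["opening"\].round(4)/round(s["opening"],4)/' d.py; python3 d.py .527 .368 .15 -20 0 1
```

```text
turn [ 13.8 -16.5  28.5] shift [  26.3   14.3 -149.8] q [-0.19  0.71 -0.64  1.5  -0.06  1.49  0.23] grip 0.0854 0.0 [-0.4  0.8 -0.8] 6.55
```

Emit:
{"name": "arm_command", "arguments": {
  "steps": [
    [2.8, -3.3, 5.7, 5, 3, -30, 0],
    [2.8, -3.3, 5.7, 5, 3, -30, 0],
    [2.8, -3.3, 5.7, 5, 3, -30, 0],
    [2.8, -3.3, 5.7, 5, 3, -30, 0],
    [2.8, -3.3, 5.7, 6, 3, -30, 0]
  ]
}}

```text
time_s: 7.05
tool_pos: [0.5446, 0.3696, 0.1992]
eef_rot: [-0.172, -0.001, 0.985, 0.004]
wrist_force: [-0.1, 0.4, -0.4]
opening: 0.0854
grip_force: 0.0
```

```bash
python3 d.py .527 .368 .024 -20 0 1; python3 - <<'E'
from h import *
t=get_image("top");save(t,"g1.png",(150,160,330,300),4)
E
```

```text
turn [-0.5  0.2 -0.1] shift [   0.9   -1.6 -124.5] q [-0.2   0.83 -0.7   1.65  0.28  1.08  0.62] grip 0.0854 0.0 [-0.1  0.4 -0.4] 7.05
```

View pics/g1.png

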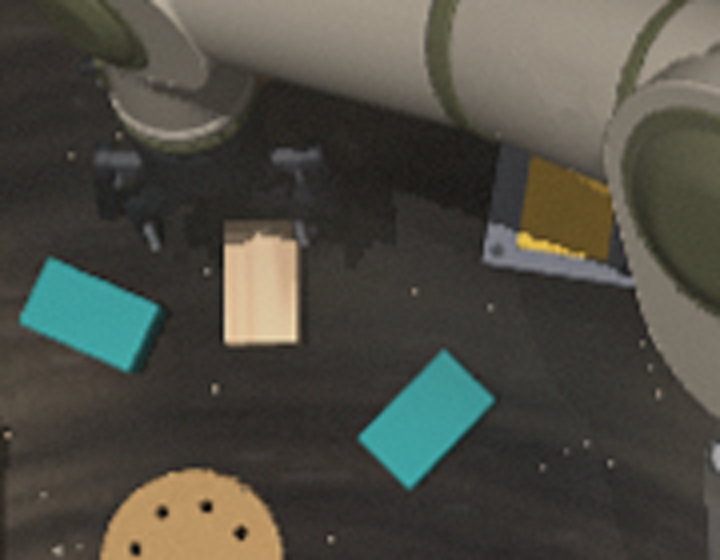

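The crop shows the pine offcut at about (262,285), grain visible. The two turquoise look-alikes are at (92,315) and (427,420) and aren't meant. The open fingers at about (150,235) and (303,225) straddle its far half, so I descend.

Emit:
{"name": "arm_command", "arguments": {
  "steps": [
    [0, 0, 0, 0, 0, -35, 0],
    [0, 0, 0, 1, -2, -35, 0],
    [0, 0, 0, 0, 0, -30, 0],
    [0, 0, 0, 0, 0, -15, 0],
    [0, 0, 0, 0, 0, -8, 0]
  ]
}}

```text
time_s: 7.6
tool_pos: [0.5452, 0.3671, 0.0765]
eef_rot: [-0.174, 0.002, 0.985, 0.003]
wrist_force: [-0.2, -0.3, 0.6]
opening: 0.0854
grip_force: 0.0
```

Emit:
{"name": "arm_command", "arguments": {
  "steps": [
    [0, 0, 0, 0, 0, 0, 1],
    [0, 0, 0, 0, 0, 0, 1],
    [0, 0, 0, 0, 0, 0, 1],
    [0, 0, 0, 0, 0, 0, 1],
    [0, 0, 0, 0, 0, 0, 1]
  ]
}}

```text
time_s: 8.1
tool_pos: [0.5461, 0.368, 0.0792]
eef_rot: [-0.172, 0.001, 0.985, 0.004]
wrist_force: [1.4, 0.0, 6.4]
opening: 0.0488
grip_force: 62.7
```

```bash
python3 d.py .527 .368 .024 -20 0 1
```

```text
turn [-0.4  0.2  0.2] shift [-0.6  0.  -4.4] q [-0.23  0.97 -0.64  1.69  0.36  0.91  0.6 ] grip 0.0488 62.724491357803345 [1.4 0.  6.4] 8.1
```

```bash
cat > pl.py <<'E'
# usage: pl.py x y z az : turn and shift so that the held offcut stands with its mid at x y z
import sys,json,os
from h import *; from ik import *
s=sense();w=s["eef_rot"];R=Ro.from_quat([w[1],w[2],w[3],w[0]])
if len(sys.argv)==1:
    json.dump([R.as_quat().tolist(),s["tool_pos"].tolist()],open("g.json","w"));sys.exit()
x,y,z,az=[float(v) for v in sys.argv[1:]]
Q,tp=json.load(open("g.json"));Rg=Ro.from_quat(Q);off=Rg.inv().apply(np.array([.509,.368,.017])-tp)
# upright: rotate grasp pose -90 about y, then yaw
T=Ro.from_euler("z",az,degrees=True)*Ro.from_euler("y",-90,degrees=True)*Rg
print("turn",np.degrees((T*R.inv()).as_rotvec()).round(1),"yaw left/up",(R.inv()*T).magnitude(),"shift",((np.array([x,y,z])-T.apply(off)-s["tool_pos"])*1000).round(1),"mid now",(s["tool_pos"]+R.apply(off)).round(4),"q",s["joint_positions"].round(2),"grip",round(s["opening"],4),round(s["grip_force"],1),s["wrist_force"].round(1),s["time_s"])
E
python3 pl.py; python3 pl.py .565 .152 .2 -100
```

```text
turn [-76.6 -64.3 -76.6] yaw left/up 2.19792730617438 shift [  29.7 -154.7  157.9] mid now [0.509 0.368 0.017] q [-0.23  0.97 -0.64  1.69  0.36  0.91  0.6 ] grip 0.0488 62.7 [1.4 0.  6.4] 8.1
```

Emit:
{"name": "arm_command", "arguments": {
  "steps": [
    [0, 0, 0, 0, 0, 30, 1],
    [0, 0, 0, 0, 0, 40, 1],
    [0, 0, 0, 0, 0, 40, 1],
    [0, 0, -8, 0, 0, 40, 1],
    [0, 0, -8, 0, 0, 30, 1]
  ]
}}

```text
time_s: 8.6
tool_pos: [0.5454, 0.3681, 0.2605]
eef_rot: [-0.17, 0.141, 0.975, 0.029]
wrist_force: [0.3, 0.5, -1.3]
opening: 0.0487
grip_force: 62.3
```

Emit:
{"name": "arm_command", "arguments": {
  "steps": [
    [0, 0, -8, 0, 0, 0, 1],
    [0, 0, -8, 0, 0, 0, 1],
    [0, 0, -8, 0, 0, 0, 1],
    [0, 0, -8, 0, 0, 0, 1],
    [0, 0, -8, 0, 0, 0, 1]
  ]
}}

```text
time_s: 9.1
tool_pos: [0.5454, 0.367, 0.258]
eef_rot: [-0.151, 0.466, 0.868, 0.085]
wrist_force: [0.2, 1.0, -0.8]
opening: 0.0485
grip_force: 62.3
```

Emit:
{"name": "arm_command", "arguments": {
  "steps": [
    [0, 0, -8, 0, 0, 0, 1],
    [0, 0, -8, 0, 0, 0, 1],
    [0, 0, -8, 0, 0, 0, 1],
    [0, 0, -8, 0, 0, 0, 1],
    [0, 0, -8, 0, 0, 0, 1]
  ]
}}

```text
time_s: 9.6
tool_pos: [0.5452, 0.3669, 0.2581]
eef_rot: [-0.113, 0.735, 0.656, 0.131]
wrist_force: [0.0, 0.5, -0.8]
opening: 0.0492
grip_force: 62.2
```

```bash
python3 pl.py .565 .152 .2 -100
```

```text
turn [-89.3  12.7  -2.8] yaw left/up 1.5746969088907843 shift [  30.6 -153.7  -21. ] mid now [0.5492 0.404  0.196 ] q [-0.36  0.54 -0.32  1.93 -0.2   0.46 -0.56] grip 0.0492 62.2 [ 0.   0.5 -0.8] 9.6
```

Emit:
{"name": "arm_command", "arguments": {
  "steps": [
    [-8.1, 1.15, -0.25, 3, 0, 5, 1],
    [-8.1, 1.15, -0.25, 3, 0, 5, 1],
    [-8.1, 1.15, -0.25, 3, -10, 5, 1],
    [-8.1, 1.15, -0.25, 3, -10, 5, 1],
    [-8.1, 1.15, -0.25, 3, -10, 0, 1]
  ]
}}

```text
time_s: 10.1
tool_pos: [0.5603, 0.3379, 0.2797]
eef_rot: [0.118, 0.739, 0.648, -0.14]
wrist_force: [0.2, 0.1, -1.5]
opening: 0.0488
grip_force: 62.3
```

Emit:
{"name": "arm_command", "arguments": {
  "steps": [
    [-8.1, 1.15, -0.25, 3, -15, 0, 1],
    [-8.1, 1.15, -0.25, 3, -15, 0, 1],
    [-8.1, 1.15, -0.25, 3, -20, 0, 1],
    [-8.1, 1.15, -0.25, 3, -20, 0, 1],
    [-8.1, 1.15, -0.25, 3, -20, 0, 1]
  ]
}}

```text
time_s: 10.6
tool_pos: [0.5752, 0.2478, 0.278]
eef_rot: [0.333, 0.652, 0.557, -0.394]
wrist_force: [0.2, -1.3, -2.0]
opening: 0.0487
grip_force: 62.3
```

```bash
python3 pl.py .565 .152 .15 -100
```

```text
turn [-8.1  0.8 -0.4] yaw left/up 0.1425011647877887 shift [  0.5 -34.6 -90.9] mid now [0.5655 0.1924 0.2325] q [-0.9   0.84  0.3   1.6   0.48  1.57 -0.98] grip 0.0487 62.3 [ 0.2 -1.3 -2. ] 10.6
```

Emit:
{"name": "arm_command", "arguments": {
  "steps": [
    [-8.1, 0.8, -0.4, 0, -20, 0, 1],
    [0, 0, 0, 0, -15, -30, 1],
    [0, 0, 0, 0, 0, -40, 1],
    [0, 0, 0, 0, 0, -40, 1],
    [0, 0, 0, 0, 0, -30, 1]
  ]
}}

```text
time_s: 11.1
tool_pos: [0.5747, 0.2127, 0.1351]
eef_rot: [0.37, 0.627, 0.528, -0.437]
wrist_force: [1.1, 0.8, -0.7]
opening: 0.0488
grip_force: 62.3
```

```bash
python3 pl.py .565 .152 .0525 -100;  python3 - <<'E'
from h import *
t=get_image("top");s=get_image("scene")
a=cv2.resize(t["color"][140:260,240:360,::-1],None,fx=3.33,fy=3.33,interpolation=2);b=cv2.resize(s["color"][160:280,220:340,::-1],None,fx=3.33,fy=3.33,interpolation=2)
cv2.imwrite("pics/p1.png",np.hstack([a,b]))
E
```

```text
turn [-0.3 -0.   0. ] yaw left/up 0.00525214345328948 shift [  1.1   0.5 -45.5] mid now [0.5639 0.1517 0.0977] q [-0.88  1.06  0.3   1.65  0.5   1.46 -1.1 ] grip 0.0488 62.3 [ 1.1  0.8 -0.7] 11.1
```

View pics/p1.png

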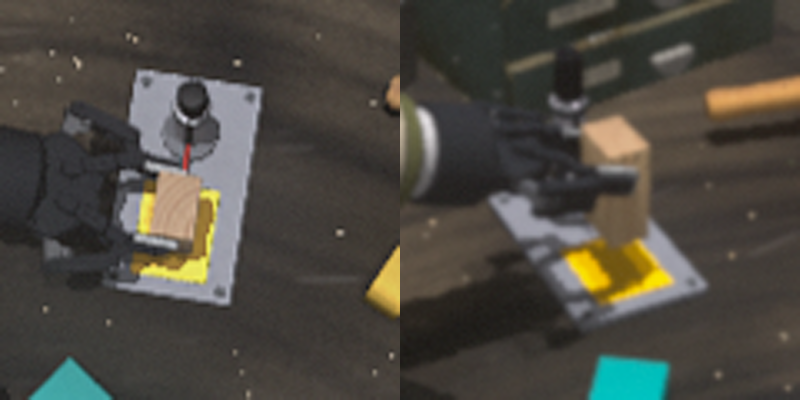

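The offcut hangs upright over the pad: its end-grain top is at (178,190) in the left crop, and the right crop shows its shadow on the yellow. Next I check that position numerically.

```bash
 python3 - <<'E'
from h import *
t=get_image("top");s=get_image("scene")
print(at_z(t,(240+178/3.333,140+190/3.333),.140).round(4), at_z(s,(220+217/3.333,160+137/3.333),.140).round(4))
for p in(t,s):
    for r in finder.trace("offcut",p):
        c=np.argwhere(r["region"]).mean(0)[::-1]
        print(r["conf"],c.round(1),np.array(r["extent"])*[560,420,560,420])
    print("expected mid px",proj(p,[.564,.152,.0977]))
E
```

```text
[[0.5766 0.1494 0.14  ]] [[0.5542 0.1562 0.14  ]]
0.75 [181.9 240.4] [179.816 233.688 187.488 252.714]
0.63 [292.5 201.8] [283.472 190.68  296.184 216.384]
0.61 [256.7 263.7] [243.32  245.49  273.    282.786]
0.59 [296.7 193.6] [272.888 161.616 315.504 230.496]
expected mid px [[292.48923828 204.44270279]]
0.97 [286.7 284.9] [273.224 264.516 298.424 305.508]
0.66 [284.2 211.2] [275.8   193.116 294.896 231.   ]
0.56 [182.8 307.4] [166.208 292.32  202.776 323.904]
expected mid px [[284.30793233 212.7413669 ]]
```

Emit:
{"name": "arm_command", "arguments": {
  "steps": [
    [0, 0, 0, 1, 0, -20, 1],
    [0, 0, 0, 0, 0, -15, 1],
    [0, 0, 0, 0, 0, -5, 1],
    [0, 0, 0, 0, 0, -2, 1],
    [0, 0, 0, 0, 0, 0, 1]
  ]
}}

```text
time_s: 11.9
tool_pos: [0.5763, 0.2122, 0.0951]
eef_rot: [0.371, 0.626, 0.528, -0.437]
wrist_force: [-0.7, -0.4, -0.6]
opening: 0.0491
grip_force: 62.3
```

Emit:
{"name": "arm_command", "arguments": {
  "steps": [
    [0, 0, 0, 0, 0, -1, 1],
    [0, 0, 0, 0, 0, -1, 1],
    [0, 0, 0, 0, 0, 0, 1]
  ]
}}

```text
time_s: 12.2
tool_pos: [0.5764, 0.2123, 0.0935]
eef_rot: [0.371, 0.627, 0.528, -0.437]
wrist_force: [0.3, 1.0, -1.6]
opening: 0.0492
grip_force: 62.3
```

```bash
python3 pl.py .565 .152 .0525 -100
```

```text
turn [-0.2  0.1  0. ] yaw left/up 0.0038500823475645187 shift [-0.6  0.9 -3.9] mid now [0.5656 0.1513 0.0562] q [-0.87  1.12  0.29  1.63  0.5   1.42 -1.12] grip 0.0492 62.3 [ 0.3  1.  -1.6] 12.2
```

Emit:
{"name": "arm_command", "arguments": {
  "steps": [
    [0, 0, 0, 0, 0, -1.5, 1],
    [0, 0, 0, 0, 0, -1, 1],
    [0, 0, 0, 0, 0, 0, 1]
  ]
}}

```text
time_s: 12.5
tool_pos: [0.5764, 0.2125, 0.0922]
eef_rot: [0.372, 0.626, 0.527, -0.437]
wrist_force: [-0.0, 1.8, 6.7]
opening: 0.0489
grip_force: 63.1
```

Emit:
{"name": "arm_command", "arguments": {
  "steps": [
    [0, 0, 0, 0, 0, -1, 1],
    [0, 0, 0, 0, 0, 0, 1]
  ]
}}

```text
time_s: 12.7
tool_pos: [0.5764, 0.2126, 0.092]
eef_rot: [0.373, 0.626, 0.527, -0.438]
wrist_force: [-1.6, 5.2, 12.6]
opening: 0.049
grip_force: 63.5
```

Emit:
{"name": "arm_command", "arguments": {
  "steps": [
    [0, 0, 0, 0, 0, -1, 1],
    [0, 0, 0, 0, 0, 0, 1]
  ]
}}

```text
time_s: 12.9
tool_pos: [0.5764, 0.2126, 0.092]
eef_rot: [0.373, 0.626, 0.526, -0.438]
wrist_force: [-2.6, 6.4, 17.7]
opening: 0.0491
grip_force: 63.9
```

Emit:
{"name": "arm_command", "arguments": {
  "steps": [
    [0, 0, 0, 0, 0, 2, 1],
    [0, 0, 0, 0, 0, 0, 1],
    [0, 0, 0, 0, 0, 0, 0.35],
    [0, 0, 0, 0, 0, 0, 0.3],
    [0, 0, 0, 0, 0, 0, 0.25]
  ]
}}

```text
time_s: 13.4
tool_pos: [0.5763, 0.2122, 0.0905]
eef_rot: [0.371, 0.627, 0.528, -0.437]
wrist_force: [-0.4, -0.3, -0.1]
opening: 0.0642
grip_force: 0.0
```

Emit:
{"name": "arm_command", "arguments": {
  "steps": [
    [0, 0, 0, 0, 0, 0, 0.2],
    [0, 0, 0, 0, 0, 0, 0.2],
    [0, 0, 0, 0, 0, 0, 0.2]
  ]
}}

```text
time_s: 13.7
tool_pos: [0.5763, 0.2123, 0.0907]
eef_rot: [0.371, 0.626, 0.528, -0.437]
wrist_force: [0.6, -0.3, -0.0]
opening: 0.0684
grip_force: 0.0
```

```bash
 python3 - <<'E'
from h import *
t=get_image("top");s=get_image("scene")
a=cv2.resize(t["color"][140:260,240:360,::-1],None,fx=3.33,fy=3.33,interpolation=2);b=cv2.resize(s["color"][160:280,220:340,::-1],None,fx=3.33,fy=3.33,interpolation=2)
cv2.imwrite("pics/p2.png",np.hstack([a,b]))
E
```

```text
(no output)
```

View pics/p2.png

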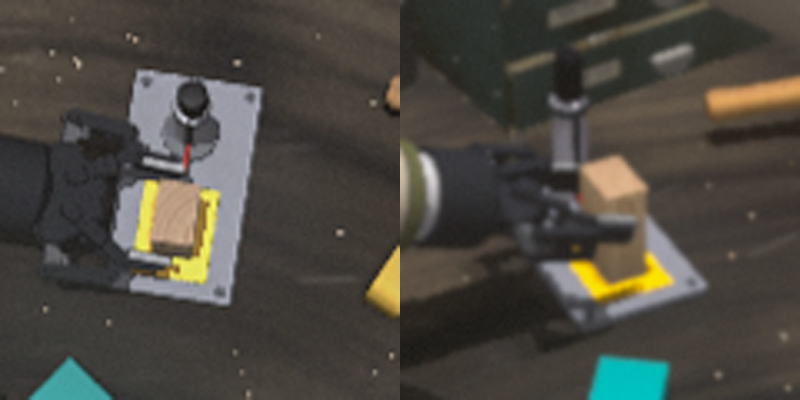

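The offcut now stands on the yellow pad, top at (177,213) in the left crop, with the fingers clear on both sides. I retreat along the tool axis.

Emit:
{"name": "arm_command", "arguments": {
  "steps": [
    [0, 0, 0, 2, 10, 4, 0.2],
    [0, 0, 0, 4, 23, 9, 0.2],
    [0, 0, 0, 6, 37, 14, 0.2],
    [0, 0, 0, 6, 37, 14, 0.2],
    [0, 0, 0, 0, 10, 40, 0.2]
  ]
}}

```text
time_s: 14.3
tool_pos: [0.5929, 0.3341, 0.169]
eef_rot: [0.371, 0.625, 0.53, -0.437]
wrist_force: [-1.6, -0.2, -0.5]
opening: 0.0682
grip_force: 0.0
```

Emit:
{"name": "arm_command", "arguments": {
  "steps": [
    [0, 0, 0, 0, 0, 45, 0.2],
    [8, -1.2, 0, 0, 0, 45, 0.2],
    [8, -1.2, 0, 0, 0, 30, 0.2],
    [8, -1.2, 0, 0, 0, 20, 0.2],
    [8, -1.2, 0, 0, 0, 0, 0.2]
  ]
}}

```text
time_s: 14.8
tool_pos: [0.5951, 0.3307, 0.3164]
eef_rot: [0.204, 0.724, 0.613, -0.243]
wrist_force: [0.8, -0.3, -0.5]
opening: 0.0683
grip_force: 0.0
```

Emit:
{"name": "arm_command", "arguments": {
  "steps": [
    [8, -1.2, 0, 0, 0, 0, 0],
    [8, -1.2, 0, 0, 0, 0, 0],
    [8, -1.2, 0, 0, 0, 0, 0],
    [8, -1.2, 0, 0, 0, 0, 0],
    [3, -0.5, 0, 0, 0, 0, 0]
  ]
}}

```text
time_s: 15.3
tool_pos: [0.595, 0.3276, 0.3139]
eef_rot: [0.006, 0.762, 0.647, -0.017]
wrist_force: [0.2, -0.8, -0.4]
opening: 0.0853
grip_force: 0.0
```

```bash
python3 d.py .649 .137 .25 0 -100 1; python3 - <<'E'
from h import *
t=get_image("top");s=get_image("scene")
a=cv2.resize(t["color"][140:260,240:360,::-1],None,fx=3.33,fy=3.33,interpolation=2);b=cv2.resize(s["color"][160:280,220:340,::-1],None,fx=3.33,fy=3.33,interpolation=2)
cv2.imwrite("pics/p3.png",np.hstack([a,b]))
for n,p in(("t",t),("s",s)):
    for l in("tube_mouth","pull_rod"):
        print(n,l,[(round(r["conf"],2),(np.array(r["at"])*[560,420]).round(1)) for r in finder.spot_point(l,p)[:2]])
    print([(round(r["conf"],2),(np.array(r["extent"])*[560,420,560,420]).round(1)) for r in finder.look_for("pull_rod",p)[:2]])
    g=proj(p,[[.649,.137,.12],[.649,.137,.162]]);print("exp",g.round(1))
E
```

```text
turn [ 1.8 -1.1 -0.7] shift [  54.  -190.6   -9.9] q [-0.6   0.54  0.01  1.68  0.01  0.95 -0.76] grip 0.0853 0.0 [ 0.2 -0.8 -0.4] 15.3
t tube_mouth [(0.82, array([297.4, 169.9]))]
t pull_rod [(0.46, array([297.2, 171.6]))]
[(0.47, array([291.9, 162. , 302.5, 171.4]))]
exp [[297.4 171.1]
 [297.6 167.5]]
s tube_mouth [(0.68, array([268.3, 188.7]))]
s pull_rod [(0.72, array([269.3, 188. ]))]
[(0.42, array([267.7, 175.5, 274. , 191.3])), (0.31, array([245.5, 175.7, 310.5, 259.9]))]
exp [[270.1 189.5]
 [269.7 175.9]]
```

View pics/p3.png

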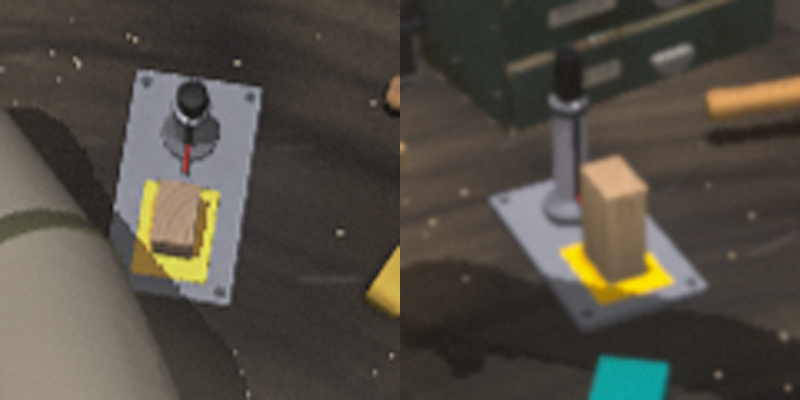

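The offcut stands free and upright on the pad. The knob top, at (194,93) in the left crop, matches the expected axis (0.649, 0.137). I go above it.

Emit:
{"name": "arm_command", "arguments": {
  "steps": [
    [0.9, -0.6, -0.3, 11, -40, 0, 0.1],
    [0.9, -0.5, -0.4, 11, -40, 0, 0.1],
    [0, 0, 0, 11, -40, 0, 0.1],
    [0, 0, 0, 11, -40, 0, 0.1],
    [0, 0, 0, 10, -30, 0, 0.1]
  ]
}}

```text
time_s: 16.2
tool_pos: [0.6488, 0.137, 0.3116]
eef_rot: [0.001, 0.765, 0.644, -0.003]
wrist_force: [-0.3, -1.0, 0.9]
opening: 0.0769
grip_force: 0.0
```

```bash
python3 d.py .649 .137 .146 0 -100 1
```

```text
turn [ 0.4 -0.2 -0.1] shift [   0.2   -0.  -111.6] q [-0.31  0.52  0.02  1.74 -0.    0.89 -0.46] grip 0.0769 0.0 [-0.3 -1.   0.9] 16.2
```

Emit:
{"name": "arm_command", "arguments": {
  "steps": [
    [0.4, -0.2, -0.1, 0, 0, -30, 0.1],
    [0, 0, 0, 0, 0, -30, 0.1],
    [0, 0, 0, 0, 0, -25, 0.1],
    [0, 0, 0, 0, 0, -18, 0.1],
    [0, 0, 0, 0, 0, -9, 0.1]
  ]
}}

```text
time_s: 16.7
tool_pos: [0.6476, 0.14, 0.1976]
eef_rot: [-0.001, 0.765, 0.644, -0.0]
wrist_force: [-0.3, 0.3, 0.0]
opening: 0.0768
grip_force: 0.0
```

```bash
python3 d.py .649 .137 .146 0 -100 1
```

```text
turn [-0.1 -0.1 -0.1] shift [ 1.4 -3.   2.4] q [-0.3   0.64  0.    1.84 -0.01  0.66 -0.46] grip 0.0768 0.0 [-0.3  0.3  0. ] 16.7
```

Emit:
{"name": "arm_command", "arguments": {
  "steps": [
    [0, 0, 0, 1, -3, 2, 0.1],
    [0, 0, 0, 0, 0, 0, 0.6],
    [0, 0, 0, 0, 0, 0, 1],
    [0, 0, 0, 0, 0, 0, 1],
    [0, 0, 0, 0, 0, 0, 1]
  ]
}}

```text
time_s: 17.2
tool_pos: [0.6469, 0.137, 0.2028]
eef_rot: [-0.002, 0.766, 0.643, -0.001]
wrist_force: [-9.1, -0.9, 7.1]
opening: 0.0225
grip_force: 58.3
```

Emit:
{"name": "arm_command", "arguments": {
  "steps": [
    [0, 0, 0, 0, 0, 0, 1],
    [0, 0, 0, 0, 0, 0, 1],
    [0, 0, 0, 0, 0, 0, 1]
  ]
}}

```text
time_s: 17.5
tool_pos: [0.647, 0.137, 0.2027]
eef_rot: [-0.002, 0.765, 0.643, -0.0]
wrist_force: [-10.6, 1.0, 11.0]
opening: 0.0224
grip_force: 58.4
```

```bash
python3 d.py .649 .137 .206 0 -100 1;python3 - <<'E'
from h import *
print(sense()["wrist_torque"])
p=get_image("scene");save(p,"k1.png",(230,150,320,260),5)
E
```

```text
turn [-0.1 -0.2 -0.1] shift [ 2.   0.  57.3] q [-0.29  0.64  0.    1.83 -0.01  0.67 -0.46] grip 0.0224 58.39870870113373 [-10.6   1.   11. ] 17.5
[ 0.13138515  2.19823698 -0.02424506]
```

View pics/k1.png

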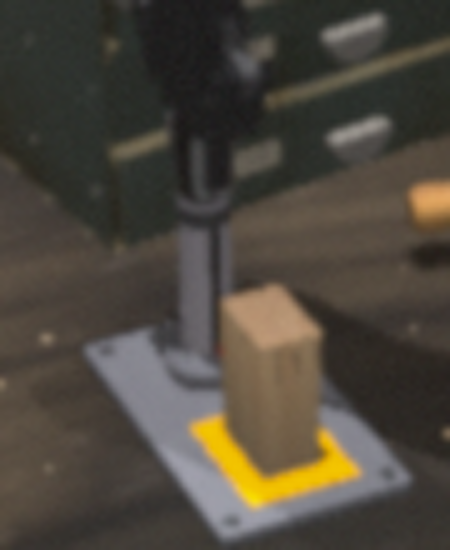

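The fingers hold the knob, above the tube mouth at about (205,200). The offcut stands untouched, top at (272,312). I ease the sideways load and pull up.

Emit:
{"name": "arm_command", "arguments": {
  "steps": [
    [0, 0, 0, -2, 0, 4, 1],
    [0, 0, 0, 0, 0, 10, 1],
    [0, 0, 0, 0, 0, 10, 1],
    [0, 0, 0, 0, 0, 10, 1],
    [0, 0, 0, 0, 0, 10, 1]
  ]
}}

```text
time_s: 18.05
tool_pos: [0.6466, 0.1369, 0.2463]
eef_rot: [-0.001, 0.766, 0.643, 0.001]
wrist_force: [-2.1, 5.0, -9.7]
opening: 0.0225
grip_force: 59.1
```

Emit:
{"name": "arm_command", "arguments": {
  "steps": [
    [0, 0, 0, 0, 0, 8, 1],
    [0, 0, 0, 0, 0, 4, 1],
    [0, 0, 0, 0, 0, 0, 1],
    [0, 0, 0, 0, 0, 0, 1],
    [0, 0, 0, 0, 0, 0, 1]
  ]
}}

```text
time_s: 18.55
tool_pos: [0.6466, 0.1369, 0.258]
eef_rot: [-0.001, 0.766, 0.643, 0.001]
wrist_force: [-2.7, 5.0, -9.0]
opening: 0.0223
grip_force: 59.2
```

```bash
python3 d.py .647 .137 .2087 0 -100 1;python3 - <<'E'
from h import *
p=get_image("scene");save(p,"k2.png",(240,150,310,230),7)
t=get_image("top");print(proj(p,[[.648,.137,z] for z in(.12,.124,.128,.09)]).round(1).tolist())
h=cv2.cvtColor(p["color"],cv2.COLOR_RGB2HSV)[150:240,250:300]
m=((h[...,0]<8)|(h[...,0]>172))&(h[...,1]>130)&(h[...,2]>60)
print((np.argwhere(m)[:,::-1]+[250,150]).tolist())
E
```

```text
turn [-0.2 -0.  -0.1] shift [0.4 0.1 4.7] q [-0.3   0.57  0.01  1.8  -0.01  0.77 -0.46] grip 0.0223 59.199755787849426 [-2.7  5.  -9. ] 18.55
[[270.3, 189.7], [270.3, 188.4], [270.3, 187.1], [270.6, 199.2]]
[[274, 204], [275, 204], [276, 204], [274, 205], [275, 205], [276, 205], [276, 206]]
```

View pics/k2.png

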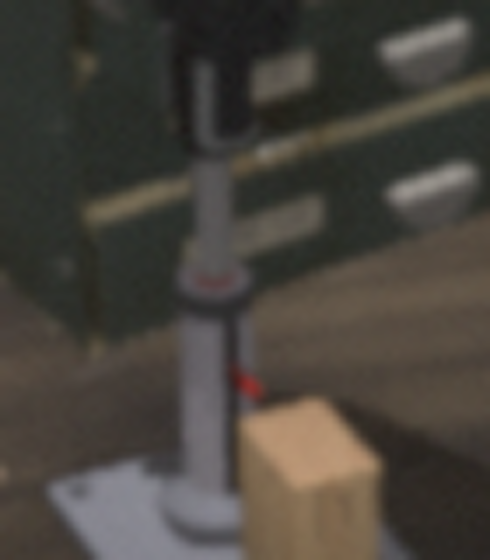

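The ring is just emerging at the mouth (213,280) and the pointer tip is at (250,385), which fits the 55 mm rise. 5 mm more.

Emit:
{"name": "arm_command", "arguments": {
  "steps": [
    [0, 0, 0, 0, 0, 3, 1],
    [0, 0, 0, 0, 0, 2, 1],
    [0, 0, 0, 0, 0, 0, 1],
    [0, 0, 0, 0, 0, 0, 1],
    [0, 0, 0, 0, 0, 0, 1]
  ]
}}

```text
time_s: 19.15
tool_pos: [0.6466, 0.1369, 0.2629]
eef_rot: [-0.001, 0.766, 0.643, 0.001]
wrist_force: [-2.5, 4.9, -9.4]
opening: 0.0224
grip_force: 59.3
```

```bash
python3 d.py .647 .137 .2087 0 -100 1;python3 - <<'E'
from h import *
p=get_image("scene");save(p,"k3.png",(240,150,310,230),7)
print(proj(p,[[.648-.0374,.137+.0066,z] for z in(.088,.091,.093,.095,.098)]).round(1).tolist())
print([(round(r["conf"],2),(np.array(r["at"])*[560,420]).round(1)) for r in finder.spot_point("pointer_tip",p)[:2]])
h=cv2.cvtColor(p["color"],cv2.COLOR_RGB2HSV)[150:240,250:300]
m=((h[...,0]<8)|(h[...,0]>172))&(h[...,1]>110)&(h[...,2]>50)
print((np.argwhere(m)[:,::-1]+[250,150]).tolist())
E
```

```text
turn [-0.2 -0.  -0.1] shift [ 0.4  0.1 -0.2] q [-0.3   0.56  0.01  1.79 -0.01  0.78 -0.46] grip 0.0224 59.33293640613556 [-2.5  4.9 -9.4] 19.15
[[276.6, 206.7], [276.6, 205.8], [276.6, 205.2], [276.5, 204.5], [276.5, 203.6]]
[]
[[269, 189], [270, 189], [271, 189], [272, 189], [273, 201], [273, 202], [274, 202], [275, 202], [273, 203], [274, 203], [275, 203], [276, 203], [275, 204], [276, 204], [277, 204]]
```

View pics/k3.png

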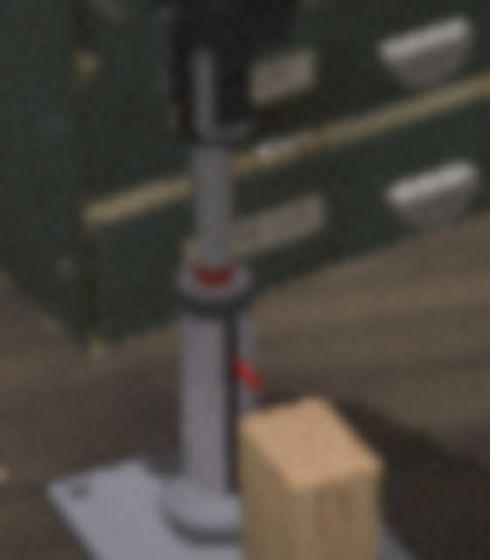

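The red ring now shows in full, (213,263) to (213,285), sitting at the mouth. The pointer tip row (204–205) matches 93 mm, the rise is 60.2 mm and nothing touches the offcut.

```bash
python3 -c "
from plant import finish_job
print(finish_job())"
```

```text
the job is handed in; nothing more can be done
None
```

I handed the job in with the offcut standing upright and released on the yellow pad, and the gripper still holding the knob with the rod drawn out about 60 mm to the ring mark; the hand-in call gave no verdict.

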